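Crack the stuck lid of the gauge box in the drawer and hold it ajar

TASK

Pull out the drawer of the small grey gauge cabinet until the whole gauge box in it is clear, then lift that box's lid by its handle: the rubber seal is stuck, so pull until it lets go, but do not let the lid fly wide open. Finish holding the lid by its handle, at rest, with its front edge about three centimetres above the closed position, so that I can slip a fresh desiccant bag in; leave the drawer out and the other things on the bench where they are.

Things in the scene. Friction and masses are not known exactly. Their poses are not given: they have to be found in the camera images.
- gauge_cabinet: Small grey sheet-steel cabinet (180 x 180 mm, 86 mm tall) that stands fixed on the worktop, with one drawer. Origin: centre of its underside. Own axes: x points from the drawer front to the back, y along the front, z up; the drawer opens towards -x.
- gauge_drawer (a joint): How far the drawer is pulled out, in m: 0 shut, 0.130 at its stop. It may start up to 20 mm out. It slides with about 2.5 N of friction and stays where it is left. The whole gauge box clears the cabinet from about 0.105 on.
- drawer_handle (a point): Middle of the drawer's steel bow handle: a horizontal round bar 10 mm thick, 74 mm long in its straight part, lying along the cabinet's y axis at 52 mm over the worktop and 34 mm below the cabinet's top. Its centre line is 40 mm in front of the drawer front (35 mm free gap behind the bar). Axes as the cabinet's.
- lid_handle: Steel bow handle on the lid. Origin: middle of its round bar, 10 mm thick, 62 mm straight, along the hinge (cabinet's y axis), 50 mm in front of the hinge. Lid shut: bar centre 73 mm over the worktop and 19.5 mm above the lid's upper face; free gap to the drawer front ahead of it 37 mm (that front's top edge is at 81 mm). Axes turn with the lid; shut, they equal the cabinet's.
- dry_lid (a joint): Angle of the lid in rad: 0 shut, grows as its front edge rises (a positive turn about the cabinet's y axis). The seal, a rubber lip, holds it until the handle is pulled up with about 13 to 18 N; the pull falls off from 0.02 rad on, and past 0.12 rad 2 to 3 N at the handle hold the lid; let go, it sinks to below 0.15 rad. 0.33 rad is 30 mm at the front edge.
- lid_hinge (a point): Middle of the lid's hinge axis, at the back edge of the lid, 49.5 mm over the worktop, moving with the drawer. The axis is parallel to the cabinet's y axis.
- lid_front_edge (a point): Middle of the front edge of the lid (aluminium frame with two clear panes, 90 mm from hinge to front edge, 146 mm wide, 8 mm thick), half way up its thickness; 49.5 mm over the worktop when shut.
- chisel: Wood chisel with a wooden handle, 29 x 220 x 29 mm, lying on the worktop: leave it. Origin: centre of its underside.
- grease_tub: Grease tub, 66 mm across, 79 mm tall, on the worktop: leave it standing. Origin: centre of its underside.
- water_bottle: Plastic bottle, 80 mm across, 263 mm tall, at the back of the worktop: leave it standing. Origin: centre of its underside.
- marker: Marker pen, 17 x 134 x 17 mm, lying on the worktop: leave it. Origin: centre of its underside.
- desk_lamp: Gooseneck lamp fixed on the worktop beyond the cabinet: keep clear of its white shade, which hangs 90 to 200 mm over the worktop and, seen from the lamp's origin, reaches from -0.07 to +0.04 m in world x and from -0.13 to 0 m in world y. Beyond the lamp and the drawer's side stands the lathe (all of it beyond x = 0.56 m).

How it is judged:
By the outcome, as a careful person would: the job done as asked, in the order asked, and still so for the second after the job is handed in, while the arm keeps its last pose, push and grip.
It also fails if it takes over 54 s, if anything falls off the work surface, if the arm or the gripper's body presses on something with over 40 N, if the wrist force passes 120 N, or if a joint passes its speed limit or range.

ROBOT

A 6-joint arm with a two-finger parallel gripper is mounted at the origin on a cart in front of the work surface, level with it; the furniture and walls round the work are solid. World frame = base frame: x ahead of the robot, y to its left, z up, the work surface at z = 0. Lengths are in m, angles in degrees, forces in N, time in s.
With the tool pointing down it reaches from about 0.4 to 0.825 m from the base axis. Payload 7 kg.
Tool frame: the origin (TCP) lies midway between the tips of the shut fingers; the grasp point (between the pads) lies 19 mm behind it; z points along the fingers, y is the line along which they close (so a half turn about z gives the same grasp; the last joint's range is limited). The gripper opens to 88 mm and grips with 3 to 60 N. Pads are 19 mm wide; open, the fingers measure 130 mm over their backs; the gripper's body (78 mm by 193 mm) begins 47 mm behind the grasp point.
Start: joints at [87.554, 20.546, 0.682, 0, -70.136, -16.507], TCP at [0.219, 0.638, 0.189] pointing down, gripper open.
Joint ranges: [-176.03, 176.03], [-82.01, 121.73], [-58.28, 71.71], [-173.87, 95.51], [-174.79, -0.11], [-173.66, 173.66]. Speed limits (degrees/s): [136.94, 136.94, 172.46, 180, 180, 180].

INTERFACE

Orientations are given as [roll, pitch, yaw] about the fixed x, y, z axes, in that order (R = Rz(yaw) Ry(pitch) Rx(roll)).
In Python, from plant import ctrl gives the robot as it stands. The module is installed in compiled form; this text tells all that it offers.
- The arm moves only by the tool send_rows, never from a script. Its argument "plan" is a list that holds one entry, the list of rows, each a list of 6 numbers: the shift along the tool's x, y, z in shares of 25 cm (1.0 is 25 cm), then the turn, a rotation vector about the tool's x, y, z in parts of the range, where 1.0 means 90 degrees. A call has 1 to 8 rows; each row is the pose to reach, as a shift and turn from the pose commanded when the call began, along the tool's axes at that moment; what a row does not reach only later rows make up. A row lasts 1/12 s, in which the tool goes at most 41.7 mm and 7.16 degrees, less where a joint would pass 70% of its speed; a pose out of reach is approached as far as the arm can. A shift or turn number past 1, either way, is cut back to 1. A call with a gripper value outside its range is refused whole. "fingers" is the opening, from 0 (shut) to 1 (fully open), set as the call begins (left out, the last holds). The fingers move at their own pace and stop on an object; the grip force is fixed at half the most. Time passes only in rows, so rows that repeat a pose let the fingers close. It gives the time, the measured TCP pose, the force, the opening and the grip force at its end, in the units of the state.
- ctrl.get_obs(): the state, without advancing time (a new reading comes with each control period).
- ctrl.snapshot(name): name is "scene" or "top"; returns a dict with "img" (420x560x3 uint8, red, green, blue), "K" (3x3 intrinsics, pixels), "k1" (the pictures are not rectified: a ray, as slopes to the right and down, at radius r is drawn at 1 + k1 r^2 times it, then the intrinsics apply), "pose" (4x4, takes a point from camera to world coordinates). Camera axes: x right, y down, z forward; pixel columns grow to the right and rows downward; lengths in m; the calibration is good to about 2 mm. A picture is of the moment at which its call begins. There is no depth.
- ctrl.close_job(): hands the job in; it is judged then, once.
The state is a dict: "clock": time; "joint_pos": joint angles; "qvel": joint speeds; "tau": joint torques, N m; "tool_pos": TCP position; "orientation": TCP orientation; "force": force on the tool from outside, world axes, zero at the start; "moment": the same for the moment, N m; "opening": finger opening in m; "gripper_force": force on a finger pad.
Only numpy, scipy, OpenCV 4.12 (cv2) and the standard library are available. Lean on these libraries where they do the work, as an engineer would, in place of code of your own. Each camera call takes 0.05 s, during which the arm holds its last target. There are 200 camera calls.

## Working session

There is one attempt and no reset: what is moved stays moved. The work goes in short steps, Python scripts to look and compute and a tool call to move; the robot and the scene stay as the last step left them, time stands still between calls to the robot, and variables do not carry over. Pictures are saved under pics/ and viewed, at most 10 in all, crops included, and the job is handed in when it is done.

Besides the shell and the picture viewer there is one more tool, called after "Request:" as name([rows], argument=value, ...), one row to a line, values as JSON. send_rows: Moves the arm, as the interface text tells. Its arguments: {"type":"object","properties":{"plan":{"type":"array","items":{"type":"array","items":{"type":"array","items":{"type":"number"}}}},"fingers":{"type":"number"}},"required":["plan"]}

```bash
mkdir -p pics; cat > h.py <<'E'
import numpy as np, cv2
from plant import ctrl
from scipy.spatial.transform import Rotation as R
def snap(n,f):
    s=ctrl.snapshot(n); cv2.imwrite(f'pics/{f}.png',s['img'][:,:,::-1]); np.savez(f'pics/{f}.npz',**{k:s[k] for k in('K','k1','pose')}); return s
def ray(f,u,v):
    s=np.load(f'pics/{f}.npz');K=s['K'];p=np.array([(u-K[0,2])/K[0,0],(v-K[1,2])/K[1,1]]);q=p.copy()
    for _ in range(30): q=p/(1+float(s['k1'])*(q@q))
    T=s['pose'];return T[:3,3],T[:3,:3]@np.array([q[0],q[1],1])
def atz(f,u,v,z):
    o,d=ray(f,u,v);return o+d*(z-o[2])/d[2]
def proj(f,P):
    s=np.load(f'pics/{f}.npz');T=s['pose'];c=T[:3,:3].T@(np.array(P)-T[:3,3]);q=c[:2]/c[2];q=q*(1+float(s['k1'])*(q@q));return s['K'][:2,:2]@q+s['K'][:2,2]
E
python3 - <<'E'
from h import *
for n in('scene','top'):
    s=snap(n,n+'0');print(s['K'],s['k1'],s['pose'])
print(ctrl.get_obs())
E
```

```text
[[492.0258533    0.         278.69186352]
 [  0.         492.0258533  209.00534887]
 [  0.           0.           1.        ]] 0.024637795925355026 [[ 0.64685292 -0.53006841  0.54827802 -0.01279278]
 [-0.76259657 -0.45456363  0.46023731 -0.41727715]
 [ 0.00526998 -0.71582078 -0.69826416  0.70752367]
 [ 0.          0.          0.          1.        ]]
[[517.64650724   0.         280.55480558]
 [  0.         517.64650724 210.13402609]
 [  0.           0.           1.        ]] -0.043147292820544275 [[ 0.11681317 -0.97245439  0.20171054  0.31703931]
 [-0.99315148 -0.11392893  0.02589102 -0.01376689]
 [-0.00219717 -0.20335353 -0.97910291  1.01205623]
 [ 0.          0.          0.          1.        ]]
{'clock': 0.1, 'joint_pos': array([ 8.75535581e+01,  2.05877366e+01,  6.39738063e-01, -1.69163826e-02,
       -7.01356495e+01, -1.65068298e+01]), 'qvel': array([ 0.02234327, -0.0280683 ,  0.13275495,  0.09852051,  0.08482046,
       -0.00304471]), 'tau': array([-4.60694446e-04, -5.84163129e+01,  2.93756765e+01,  7.01560244e+00,
        1.02333233e-02, -4.50303014e-05]), 'tool_pos': array([0.21911499, 0.6379355 , 0.18851985]), 'orientation': array([ 1.79915281e+02, -8.52101695e-03, -1.89590251e+01]), 'force': array([-0.28999066,  0.73802807,  0.28608138]), 'moment': array([ 0.00682909,  0.04658226, -0.01874917]), 'gripper_force': 0.0, 'opening': 0.08766394754456143}
```

View pics/top0.png

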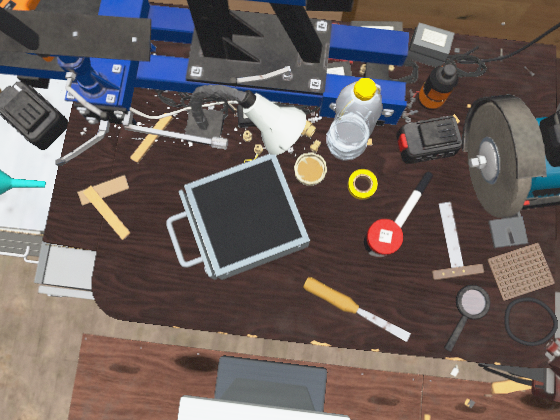

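View pics/scene0.png

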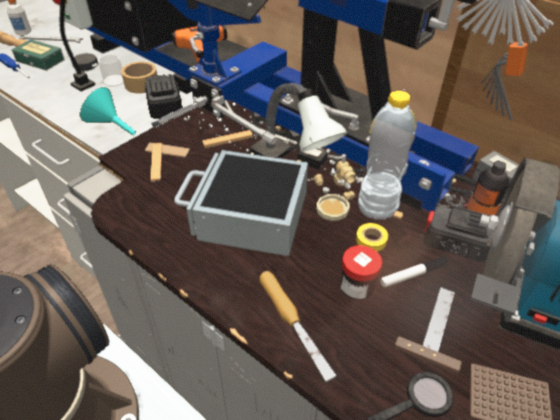

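The top view shows the cabinet around pixels (185–309, 157–277), with its drawer handle at left around (168–200, 212–265). The drawer therefore opens towards +y. The lamp shade is near (275, 125), and the chisel is at (305–410, 280–340).

```bash
python3 - <<'E'
import cv2
i=cv2.imread('pics/top0.png')[140:290,155:320];cv2.imwrite('pics/c1.png',cv2.resize(i,None,fx=4,fy=4,interpolation=cv2.INTER_CUBIC))
E
```

```text
(no output)
```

View pics/c1.png

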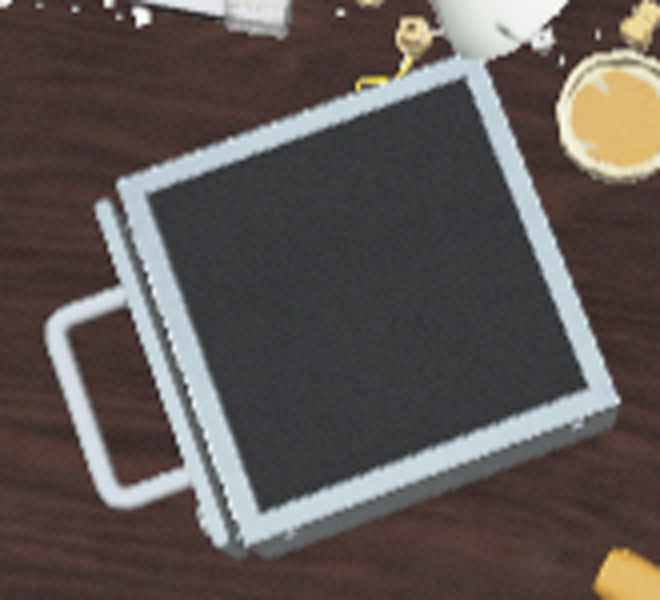

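The crop shows the cabinet's top corners at crop pixels (119,184), (483,58), (619,402) and (243,544). The handle bar runs from about (57,330) to (112,495), and the drawer is slightly out.

```bash
python3 - <<'E'
from h import *
P=lambda x,y,z:atz('top0',155+(x-1.5)/4,140+(y-1.5)/4,z)
c=[P(*q,.086) for q in((119,184),(483,58),(619,402),(243,544))]
print(np.round(c,4));m=np.mean(c,0)
for i in range(4):print(np.linalg.norm(c[i]-c[(i+1)%4]))
ax=(c[1]+c[2]-c[0]-c[3]);ay=(c[0]+c[1]-c[2]-c[3])
print('centre',m,'xyaw',np.degrees(np.arctan2(ax[1],ax[0])),'y-dir',np.degrees(np.arctan2(ay[1],ay[0])))
h=[P(57,330,.052),P(112,495,.052)];hm=(h[0]+h[1])/2
print('handle',h,hm,np.linalg.norm(h[0]-h[1]))
ex=ax[:2]/np.linalg.norm(ax[:2]);d=hm[:2]-m[:2];print('along x',d@ex,'lateral',d@np.array([-ex[1],ex[0]]))
o=P(105,205,.081),P(222,540,.081);print('front edge x',[(q-m)[:2]@ex for q in o])
E
```

```text
[[ 0.5331  0.1928  0.086 ]
 [ 0.6129  0.0328  0.086 ]
 [ 0.4589 -0.0474  0.086 ]
 [ 0.3758  0.1122  0.086 ]]
0.1787478931969088
0.17366196396088
0.1799952689853729
0.17668302393335653
centre [0.4952047  0.07260149 0.086     ] xyaw -62.98222987334969 y-dir 27.320827543242316
handle [array([0.46727911, 0.21854916, 0.052     ]), array([0.39324387, 0.18063209, 0.052     ])] [0.43026149 0.19959062 0.052     ] 0.08318005321604534
along x -0.14263180361827502 lateral -0.0001687311955116816
front edge x [np.float64(-0.0995303210478851), np.float64(-0.09826413127545636)]
```

```bash
python3 - <<'E'
from h import *
print(atz('top0',207,122,0.01),atz('scene0',275,145,0.01))
o=ctrl.get_obs();T=R.from_euler('xyz',[180,0,-18.96],degrees=True)
G=R.from_euler('xyz',[180,0,27],degrees=True)
print((T.inv()*G).as_rotvec(degrees=True))
p=o['tool_pos']
for g in([.430,.1996,.12],[.430,.1996,.033]):print(T.inv().apply(np.array(g)-p)*100, G.inv().apply(np.array(g)-p)*100)
# cross-check handle in scene view
print(proj('scene0',[.4673,.2185,.052]),proj('scene0',[.3932,.1806,.052]))
E
```

```text
[0.68958838 0.18445164 0.01      ] [0.69294474 0.1878613  0.01      ]
[ 0.00000000e+00  5.62847669e-15 -4.59600000e+01]
[34.18622795 34.60356626  6.85198502] [-1.1100232  48.62995813  6.85198502]
[34.18622795 34.60356626 15.55198502] [-1.1100232  48.62995813 15.55198502]
[192.32927708 172.93123699] [177.25616147 199.86074806]
```

Careful with the scale: shifts go in shares of 25 cm and turns go in shares of 90 degrees. That gives: 25 cm is 1, 22 cm is 0.88, -46 degrees is -0.5111.

Request:
send_rows([
  [[0.16,0.16,0,0,0,-0.0667],[0.28,0.28,0,0,0,-0.1333],[0.4,0.4,0,0,0,-0.2],[0.52,0.52,0,0,0,-0.2667],[0.64,0.64,0,0,0,-0.3333],[0.76,0.76,0,0,0,-0.4],[0.88,0.88,0,0,0,-0.4667],[1,1,0,0,0,-0.5111]],
], fingers=0.27)

```text
clock: 0.77
tool_pos: [0.3659, 0.3368, 0.1893]
orientation: [-180.0, 0.0, 27.4]
force: [1.2, 1.2, -0.3]
opening: 0.04
gripper_force: 0.0
```

```bash
cat >> h.py <<'E'
def delta(goal,rpy=(180,0,27)):
    o=ctrl.get_obs();T=R.from_euler('xyz',o['orientation'],degrees=True);G=R.from_euler('xyz',rpy,degrees=True)
    print('t',o['clock'],'pos',o['tool_pos'].round(4),'rpy',o['orientation'].round(2),'open',o['opening'],'F',o['force'].round(1),'g',o['gripper_force'])
    print('shift cm',(T.inv().apply(np.array(goal)-o['tool_pos'])*100).round(2),'turn',(T.inv()*G).as_rotvec(degrees=True).round(2))
E
python3 -c "
from h import *
delta([.430,.1996,.12])"
```

```text
t 0.7667 pos [0.3659 0.3368 0.1893] rpy [-1.800e+02  1.000e-02  2.739e+01] open 0.039959038092346036 F [ 1.2  1.2 -0.3] g 0.0
shift cm [-0.62 15.14  6.93] turn [-0.    0.01  0.39]
```

Converted, 13.2 cm is 0.528, 9.9 cm is 0.396.

Request:
send_rows([
  [[-0.004,0.132,0.068,0,0,0],[-0.008,0.264,0.136,0,0,0],[-0.012,0.396,0.208,0,0,0],[-0.016,0.528,0.276,0,0,0],[-0.016,0.528,0.276,0,0,0],[-0.016,0.528,0.276,0,0,0],[-0.016,0.528,0.276,0,0,0]],
])

```text
clock: 1.35
tool_pos: [0.4224, 0.2196, 0.1206]
orientation: [180.0, -0.0, 27.0]
force: [0.8, 1.0, 0.1]
opening: 0.0235
gripper_force: 0.0
```

```bash
python3 -c "
from h import *
delta([.430,.1996,.12]);delta([.430,.1996,.033])
s=snap('top','top1');cv2.imwrite('pics/c2.png',cv2.resize(s['img'][100:300,130:330,::-1],None,fx=3,fy=3,interpolation=cv2.INTER_CUBIC))
o=ctrl.get_obs()['tool_pos'];print((proj('top1',o)-[130,100])*3,(proj('top1',[.430,.1996,.052])-[130,100])*3)"
```

```text
t 1.35 pos [0.4224 0.2196 0.1206] rpy [ 1.7999e+02 -1.0000e-02  2.7000e+01] open 0.023490593746325224 F [0.8 1.  0.1] g 0.0
shift cm [-0.23  2.13  0.06] turn [ 0.01 -0.01 -0.  ]
t 1.35 pos [0.4224 0.2196 0.1206] rpy [ 1.7999e+02 -1.0000e-02  2.7000e+01] open 0.023490593746325224 F [0.8 1.  0.1] g 0.0
shift cm [-0.23  2.13  8.76] turn [ 0.01 -0.01 -0.  ]
[ 76.17134138 420.14077728] [136.97598669 428.15838168]
```

View pics/c2.png

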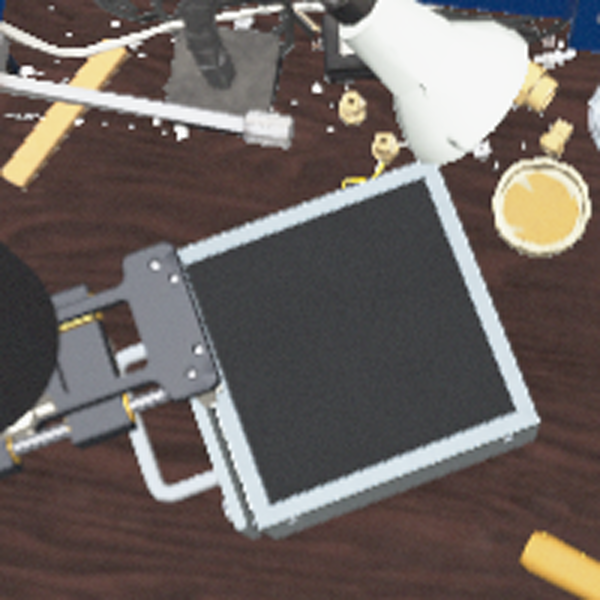

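The gripper is in front of the handle, 2.1 cm short of it. It blocks part of the view, but the bar still appears where I measured it.

Converted, 6.4 cm is 0.256, 2.1 cm is 0.084.

Request:
send_rows([
  [[-0.008,0.044,0,0,0,0],[-0.008,0.084,0,0,0,0],[-0.008,0.084,0.04,0,0,0],[-0.008,0.084,0.1,0,0,0],[-0.008,0.084,0.16,0,0,0],[-0.008,0.084,0.208,0,0,0],[-0.008,0.084,0.256,0,0,0],[-0.008,0.084,0.256,0,0,0]],
])

```text
clock: 2.07
tool_pos: [0.4285, 0.1989, 0.054]
orientation: [180.0, 0.2, 27.0]
force: [-1.4, 0.1, -0.5]
opening: 0.0235
gripper_force: 0.0
```

Converted, 2.2 cm is 0.088, 1.5 cm is 0.06.

Request:
send_rows([
  [[0,0,0.032,0,0,0],[0,0,0.06,0,0,0],[0,0,0.088,0,0,0],[0,0,0.088,0,0,0]],
])

```text
clock: 2.4
tool_pos: [0.4292, 0.1994, 0.0332]
orientation: [180.0, 0.1, 27.0]
force: [-0.7, -1.2, 0.3]
opening: 0.0238
gripper_force: 0.0
```

Request:
send_rows([
  [[0,0,0,0,0,0],[0,0,0,0,0,0],[0,0,0,0,0,0],[0,0,0,0,0,0],[0,0,0,0,0,0],[0,0,0,0,0,0]],
], fingers=0)

```text
clock: 2.9
tool_pos: [0.43, 0.2, 0.0346]
orientation: [-180.0, -0.0, 27.0]
force: [0.7, -0.4, 0.2]
opening: 0.0002
gripper_force: 0.0
```

The fingers shut on nothing, so I'm looking again.

```bash
python3 -c "
from h import *
s=snap('scene','s2');a=cv2.resize(s['img'][120:280,130:330,::-1],None,fx=4,fy=4,interpolation=cv2.INTER_CUBIC)[:600];cv2.imwrite('pics/c3.png',a)
o=ctrl.get_obs();print(o['clock'],o['opening'],o['tool_pos'])
print((proj('s2',o['tool_pos'])-[130,120])*4,(proj('s2',[.430,.1996,.052])-[130,120])*4)"
```

```text
2.95 0.0007105253253885485 [0.42991467 0.19995038 0.03451788]
[223.46185885 289.84794199] [219.62740612 264.20228034]
```

View pics/c3.png

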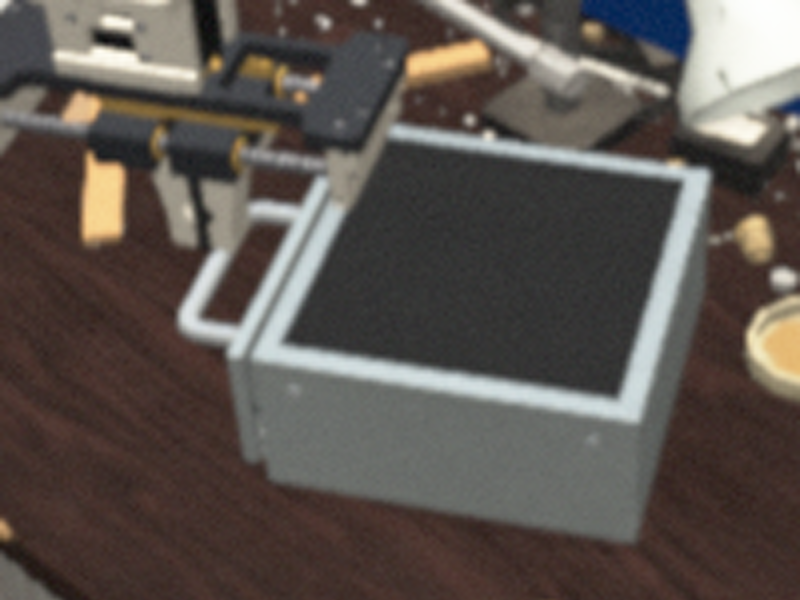

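The bar appears at crop (185,325)–(255,210), as expected. The fingertips end near (205,247), but the TCP should project to (223,290), so the fingers seem to be higher or farther away than reported. I'll check this in the top view.

```bash
python3 -c "
from h import *
s=snap('top','top2');a=cv2.resize(s['img'][170:290,130:250,::-1],None,fx=5,fy=5,interpolation=cv2.INTER_CUBIC)
for p,c in((ctrl.get_obs()['tool_pos'],(0,0,255)),([.430,.1996,.052],(0,255,0))):
  q=(proj('top2',p)-[130,170])*5;print(q);cv2.circle(a,tuple(int(x) for x in q),5,c,1)
b=cv2.imread('pics/s2.png')[130:250,140:240];b=cv2.resize(b,None,fx=2,fy=5)if 0 else cv2.resize(b[0:120,20:60],None,fx=5,fy=5,interpolation=cv2.INTER_CUBIC)
cv2.imwrite('pics/c4.png',np.hstack([a,b]))
for z in(.0345,.052,.07):print(z,atz('s2',130+205/4,120+247/4,z))"
```

```text
[236.54626434 370.22606259]
[228.29331115 363.59730281]
0.0345 [0.4459305 0.2318381 0.0345   ]
0.052 [0.43400275 0.21495977 0.052     ]
0.07 [0.42173421 0.1975992  0.07      ]
```

View pics/c4.png

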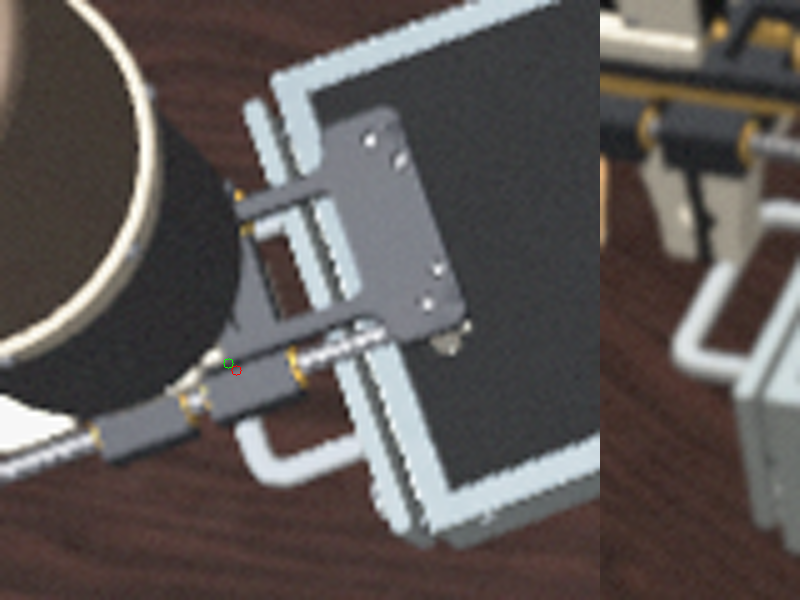

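The gripper is centred over the bar horizontally. The fingertips look too high in the scene view, so I'll triangulate features on the gripper's body.

```bash
python3 -c "
from h import *
def tri(t,s):
  o1,d1=ray('top2',130+t[0]/5,170+t[1]/5);o2,d2=ray('s2',130+s[0]/4,120+s[1]/4)
  A=np.c_[d1,-d2];k=np.linalg.lstsq(A,o2-o1,rcond=None)[0];p,q=o1+k[0]*d1,o2+k[1]*d2
  print(((p+q)/2).round(4),np.linalg.norm(p-q).round(4))
for t,s in(((468,310),(365,145)),((395,340),(305,135)),((320,120),(350,35)),((390,105),(405,40)),((297,365),(238,152)),((188,408),(160,142))):tri(t,s)
o=ctrl.get_obs();print(o['joint_pos'],o['tool_pos'],o['force'])
a=o['tool_pos'];print([ (proj('s2',a+[0,0,h])-[130,120])*4 for h in(0,.03,.066,.1)])
"
```

```text
[0.4427 0.0971 0.1723] 0.0001
[0.4293 0.1196 0.1744] 0.0011
[0.4976 0.157  0.1741] 0.0066
[0.5063 0.1325 0.1776] 0.0023
[0.4195 0.1549 0.1526] 0.0023
[0.4017 0.1888 0.1515] 0.0005
[ 4.88056161e+01  1.12486843e+01 -3.57602187e+01  1.56931215e-03
 -4.29737337e+01  6.82396183e+01] [0.42990995 0.19995067 0.03450102] [ 0.07748318 -0.29562473  0.249336  ]
[array([223.45867549, 289.87709146]), array([215.7738926 , 245.09574347]), array([206.08877322, 188.73581656]), array([196.44022289, 132.67460815])]
```

```bash
python3 -c "
from h import *
e=np.array([.454,-.891,0]);l=np.array([.891,.454,0]);a=ctrl.get_obs()['tool_pos']
for al in(.07,.083,.096):
  for la in(-.039,0,.039):
    print(al,la,[((proj('s2',a+al*e+la*l+[0,0,h])-[130,120])*4).round() for h in(.066,.095,.12)])
print([(ctrl.get_obs()['opening'])])
i=cv2.imread('pics/s2.png')[140:200,140:240];cv2.imwrite('pics/c5.png',cv2.resize(i,None,fx=8,fy=8,interpolation=cv2.INTER_LANCZOS4))
"
```

```text
0.07 -0.039 [array([318., 264.]), array([312., 216.]), array([306., 173.])]
0.07 0 [array([344., 211.]), array([339., 163.]), array([335., 120.])]
0.07 0.039 [array([370., 161.]), array([365., 114.]), array([361.,  71.])]
0.083 -0.039 [array([344., 268.]), array([339., 220.]), array([334., 177.])]
0.083 0 [array([370., 215.]), array([366., 167.]), array([362., 125.])]
0.083 0.039 [array([395., 165.]), array([391., 118.]), array([388.,  75.])]
0.096 -0.039 [array([371., 273.]), array([366., 225.]), array([362., 182.])]
0.096 0 [array([397., 219.]), array([393., 172.]), array([389., 129.])]
0.096 0.039 [array([421., 169.]), array([417., 122.]), array([414.,  79.])]
[0.0003695699215877261]
```

View pics/c5.png

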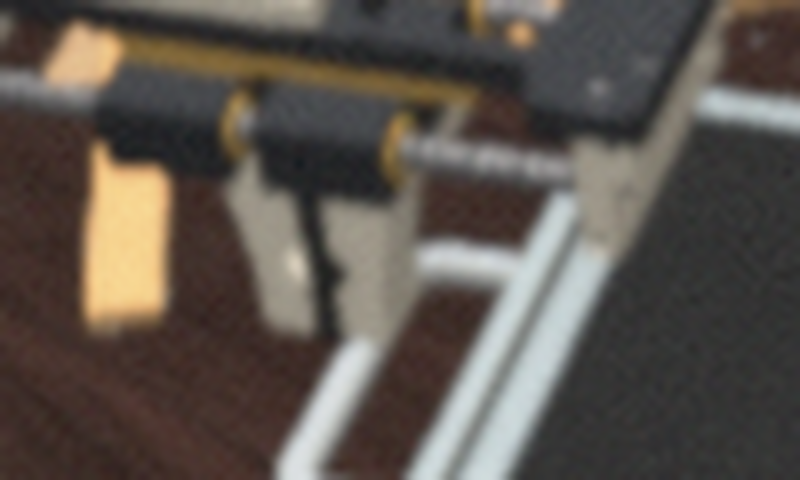

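The crop shows both fingertips ending just above the bar at about (310,335). The body's underside also sits about 29 mm higher than the reported TCP implies. So the tool is really about 3 cm higher than it reads, while its horizontal position agrees. I'll open the fingers and go down in small steps, watching the force.

Converted, 0.8 cm is 0.032, 0.4 cm is 0.016.

Request:
send_rows([
  [[0,0,0,0,0,0],[0,0,0,0,0,0],[0,0,0,0,0,0],[0,0,0.016,0,0,0],[0,0,0.032,0,0,0],[0,0,0.032,0,0,0]],
], fingers=0.27)

```text
clock: 3.5
tool_pos: [0.4293, 0.1994, 0.0254]
orientation: [180.0, 0.1, 27.0]
force: [0.0, 0.3, -0.3]
opening: 0.0233
gripper_force: 0.0
```

Converted, 1 cm is 0.04, 0.8 cm is 0.032.

Request:
send_rows([
  [[0,0,0.016,0,0,0],[0,0,0.032,0,0,0],[0,0,0.04,0,0,0],[0,0,0.04,0,0,0]],
])

```text
clock: 3.83
tool_pos: [0.4295, 0.1996, 0.0157]
orientation: [180.0, 0.1, 27.0]
force: [0.7, 0.6, -0.5]
opening: 0.0236
gripper_force: 0.0
```

Converted, 1 cm is 0.04, 0.8 cm is 0.032.

Request:
send_rows([
  [[0,0,0.016,0,0,0],[0,0,0.032,0,0,0],[0,0,0.04,0,0,0],[0,0,0.04,0,0,0]],
])

```text
clock: 4.17
tool_pos: [0.4295, 0.1996, 0.0058]
orientation: [180.0, 0.1, 27.0]
force: [1.0, -0.3, 1.5]
opening: 0.0238
gripper_force: 0.0
```

Request:
send_rows([
  [[0,0,0,0,0,0],[0,0,0,0,0,0],[0,0,0,0,0,0],[0,0,0,0,0,0],[0,0,0,0,0,0]],
], fingers=0)

```text
clock: 4.58
tool_pos: [0.4299, 0.2001, 0.0065]
orientation: [-180.0, -0.0, 27.1]
force: [0.5, 1.1, -0.5]
opening: 0.0089
gripper_force: 30.0
```

Gripped: opening 9 mm, force 30 N. Now I'll pull the drawer out.

Request:
send_rows([
  [[0,-0.02,0,0,0,0],[0,-0.052,0,0,0,0],[0,-0.092,0,0,0,0],[0,-0.132,0,0,0,0],[0,-0.172,0,0,0,0],[0,-0.212,0,0,0,0],[0,-0.252,0,0,0,0],[0,-0.28,0,0,0,0]],
])

```text
clock: 5.25
tool_pos: [0.3969, 0.2629, 0.0064]
orientation: [180.0, 0.1, 27.1]
force: [-0.2, -5.1, 5.8]
opening: 0.0089
gripper_force: 30.0
```

Converted, -4.1 cm is -0.164, -3.8 cm is -0.152.

Request:
send_rows([
  [[0,-0.032,0,0,0,0],[0,-0.064,0,0,0,0],[0,-0.096,0,0,0,0],[0,-0.128,0,0,0,0],[0,-0.152,0,0,0,0],[0,-0.164,0,0,0,0],[0,-0.164,0,0,0,0]],
])

```text
clock: 5.83
tool_pos: [0.3777, 0.2994, 0.0064]
orientation: [-180.0, 0.1, 27.1]
force: [-7.3, -1.2, 8.4]
opening: 0.0089
gripper_force: 30.0
```

```bash
python3 -c "
from h import *
delta([.430,.1996,.0065])
s=snap('top','top3');cv2.imwrite('pics/c6.png',cv2.resize(s['img'][130:300,80:300,::-1],None,fx=3.5,fy=3.5,interpolation=cv2.INTER_CUBIC))"
```

```text
t 5.8333 pos [0.3777 0.2994 0.0064] rpy [-1.800e+02  9.000e-02  2.708e+01] open 0.008923027906863458 F [-7.3 -1.2  8.4] g 30.00456601381302
shift cm [ 1.100e-01  1.127e+01 -1.000e-02] turn [-0.    0.09  0.08]
```

View pics/c6.png

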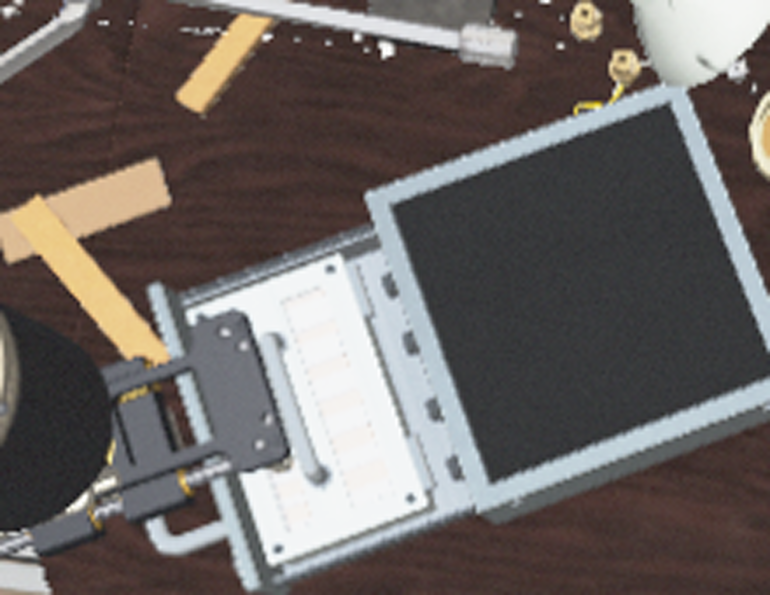

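The lid is fully out in front of the cabinet, at about (180–470, 230–580), with the hinge strip visible behind it. The lid's bar runs from about (273,343) to (317,475).

```bash
python3 -c "
from h import *
P=lambda x,y,z:atz('top3',80+(x-1.2)/3.5,130+(y-1.2)/3.5,z)
a,b=P(273,341,.073),P(317,477,.073);m=(a+b)/2;print(a,b,m,np.linalg.norm(a-b))
e=np.array([.454,-.891]);h=ctrl.get_obs()['tool_pos'][:2];print('behind drawer handle',(m[:2]-h)@e,(m[:2]-h)@[.891,.454])
print('axis of bar deg',np.degrees(np.arctan2(*(a-b)[[1,0]])))
f=P(373,190,.086),P(480,515,.086);print('front of cab vs bar',[(q-m)[:2]@e for q in f])
"
```

```text
[0.45236445 0.23264017 0.073     ] [0.38428107 0.19811729 0.073     ] [0.41832276 0.21537873 0.073     ] 0.07633594299289446
behind drawer handle 0.0933199270859382 -0.0020147609975957118
axis of bar deg 26.888089885625416
front of cab vs bar [np.float64(0.07648204763746898), np.float64(0.07432506644484585)]
```

Converted, -7.4 cm is -0.296, -1.2 cm is -0.048.

Request:
send_rows([
  [[0,0,0,0,0,0],[0,0,0,0,0,0],[0,0,0,0,0,0],[0,0,-0.048,0,0,0],[0,0,-0.12,0,0,0],[0,0,-0.2,0,0,0],[0,0,-0.296,0,0,0],[0,0,-0.296,0,0,0]],
], fingers=0.29)

```text
clock: 6.55
tool_pos: [0.3812, 0.3015, 0.0845]
orientation: [-179.8, -0.4, 27.1]
force: [-0.0, 1.4, -0.7]
opening: 0.0257
gripper_force: 0.0
```

```bash
python3 -c "
from h import *
delta([.418,.216,.08])"
```

```text
t 6.55 pos [0.3812 0.3015 0.0845] rpy [-179.83   -0.36   27.1 ] open 0.02574270536505942 F [-0.   1.4 -0.7] g 0.0
shift cm [-0.62  9.29  0.41] turn [-0.17 -0.36  0.1 ]
```

Converted, 9.2 cm is 0.368, 7.5 cm is 0.3.

Request:
send_rows([
  [[-0.008,0.1,0,0,0,0],[-0.016,0.2,0,0,0,0],[-0.02,0.3,0,0,0,0],[-0.02,0.368,0,0,0,0],[-0.02,0.368,0,0,0,0],[-0.02,0.368,0,0,0,0],[-0.02,0.368,0,0,0,0]],
])

```text
clock: 7.13
tool_pos: [0.4169, 0.2149, 0.0803]
orientation: [-180.0, -0.0, 27.0]
force: [0.5, 1.0, -0.1]
opening: 0.0256
gripper_force: 0.0
```

```bash
python3 -c "
from h import *
delta([.418,.216,.032])"
```

```text
t 7.1333 pos [0.4169 0.2149 0.0803] rpy [-1.7999e+02 -2.0000e-02  2.7020e+01] open 0.025577173779358475 F [ 0.5  1.  -0.1] g 0.0
shift cm [ 0.15 -0.04  4.83] turn [-0.01 -0.02  0.02]
```

Converted, 3.6 cm is 0.144, 3 cm is 0.12.

Request:
send_rows([
  [[0.004,0,0.032,0,0,0],[0.004,0,0.064,0,0,0],[0.004,0,0.096,0,0,0],[0.004,0,0.12,0,0,0],[0.004,0,0.144,0,0,0],[0.004,0,0.144,0,0,0]],
])

```text
clock: 7.63
tool_pos: [0.4168, 0.2144, 0.0428]
orientation: [179.9, 0.1, 27.1]
force: [-0.3, 0.2, -0.0]
opening: 0.0252
gripper_force: 0.0
```

Converted, 1.2 cm is 0.048, 0.8 cm is 0.032.

Request:
send_rows([
  [[0,0,0.016,0,0,0],[0,0,0.032,0,0,0],[0,0,0.048,0,0,0],[0,0,0.048,0,0,0]],
])

```text
clock: 7.97
tool_pos: [0.4173, 0.2147, 0.0317]
orientation: [180.0, 0.0, 27.0]
force: [-1.0, -0.6, 0.8]
opening: 0.0257
gripper_force: 0.0
```

Request:
send_rows([
  [[0,0,0,0,0,0],[0,0,0,0,0,0],[0,0,0,0,0,0],[0,0,0,0,0,0],[0,0,0,0,0,0]],
], fingers=0)

```text
clock: 8.38
tool_pos: [0.4177, 0.2152, 0.0325]
orientation: [-180.0, -0.0, 27.0]
force: [-1.3, 1.4, 0.4]
opening: 0.0089
gripper_force: 30.0
```

The lid handle is gripped. Now I'll lift slowly along the lid's arc, tilting the tool with the lid.

Converted, -0.3 cm is -0.012, -0.2 cm is -0.008, 2.4 degrees is 0.0267.

Request:
send_rows([
  [[0,0.0008,-0.002,0,0,0],[0,0.0012,-0.004,0.0056,0,0],[0,0.002,-0.006,0.0111,0,0],[0,0.0028,-0.008,0.0167,0,0],[0,0.004,-0.012,0.0267,0,0],[0,0.004,-0.012,0.0267,0,0]],
])

```text
clock: 8.88
tool_pos: [0.4183, 0.2141, 0.0354]
orientation: [-177.5, -0.0, 27.0]
force: [1.1, 3.0, -5.0]
opening: 0.0093
gripper_force: 30.0
```

Converted, -0.29 cm is -0.0116, 0.06 cm is 0.0024, 2.4 degrees is 0.0267.

Request:
send_rows([
  [[0,0.0012,-0.0028,0.0067,0,0],[0,0.0024,-0.006,0.0133,0,0],[0,0.0036,-0.0088,0.02,0,0],[0,0.0044,-0.0116,0.0267,0,0],[0,0.0044,-0.0116,0.0267,0,0]],
])

```text
clock: 9.3
tool_pos: [0.4189, 0.213, 0.0385]
orientation: [-175.1, -0.0, 27.0]
force: [-0.7, 2.8, -2.0]
opening: 0.0091
gripper_force: 30.0
```

```bash
python3 -c "
from h import *
delta([.418,.216,.032])
s=snap('scene','s4');cv2.imwrite('pics/c7.png',cv2.resize(s['img'][100:260,80:290,::-1],None,fx=3.7,fy=3.7,interpolation=cv2.INTER_CUBIC))"
```

```text
t 9.3 pos [0.4189 0.213  0.0385] rpy [-1.7514e+02 -3.0000e-02  2.7020e+01] open 0.009078140439695057 F [-0.7  2.8 -2. ] g 30.003636181354523
shift cm [ 0.05 -0.26  0.68] turn [-4.86 -0.03  0.02]
```

View pics/c7.png

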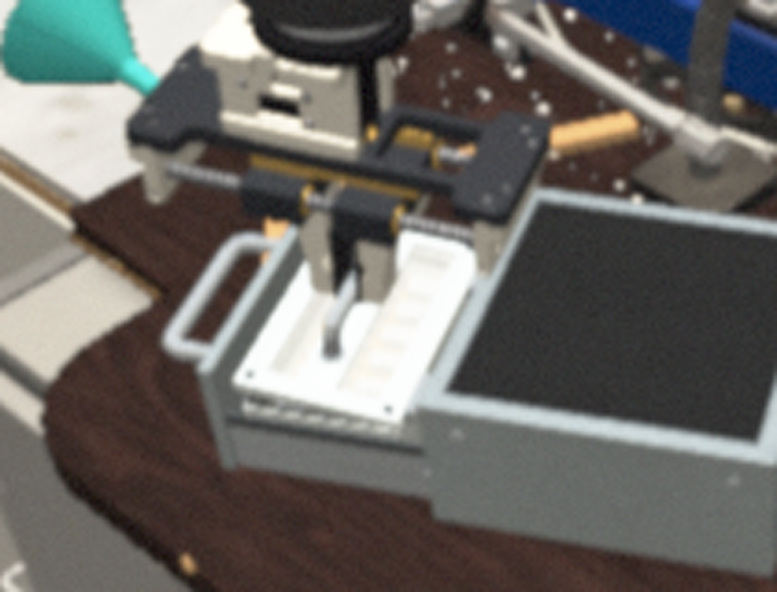

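The lid is off its seal: the front edge is raised near (250,400), the bar is held in the fingers at (335,300), and only about 2 N is needed. I'll continue to 0.33 rad.

Converted, -0.98 cm is -0.0392, -0.85 cm is -0.034, 8.4 degrees is 0.0933.

Request:
send_rows([
  [[0,0.002,-0.0052,0.0122,0,0],[0,0.004,-0.0104,0.0233,0,0],[0,0.0064,-0.0156,0.0356,0,0],[0,0.0092,-0.022,0.0511,0,0],[0,0.0124,-0.0284,0.0667,0,0],[0,0.0156,-0.034,0.08,0,0],[0,0.0188,-0.0392,0.0933,0,0],[0,0.0188,-0.0392,0.0933,0,0]],
])

```text
clock: 10.02
tool_pos: [0.4217, 0.2079, 0.0476]
orientation: [-166.7, -0.0, 27.0]
force: [1.9, 2.7, -3.2]
opening: 0.0089
gripper_force: 30.0
```

Request:
send_rows([
  [[0,0,0,0,0,0],[0,0,0,0,0,0],[0,0,0,0,0,0],[0,0,0,0,0,0]],
])

```text
clock: 10.35
tool_pos: [0.4216, 0.2079, 0.0474]
orientation: [-166.9, -0.0, 27.1]
force: [5.8, 0.1, -7.8]
opening: 0.0088
gripper_force: 30.0
```

```bash
python3 -c "
from h import *
delta([.418,.216,.032])
s=snap('scene','s5');cv2.imwrite('pics/c8.png',cv2.resize(s['img'][130:250,110:250,::-1],None,fx=5,fy=5,interpolation=cv2.INTER_CUBIC))"
```

```text
t 10.35 pos [0.4216 0.2079 0.0474] rpy [-1.6688e+02 -3.0000e-02  2.7080e+01] open 0.008800756281249008 F [ 5.8  0.1 -7.8] g 29.98298853635788
shift cm [ 0.05 -0.51  1.7 ] turn [-13.12  -0.02   0.09]
```

View pics/c8.png

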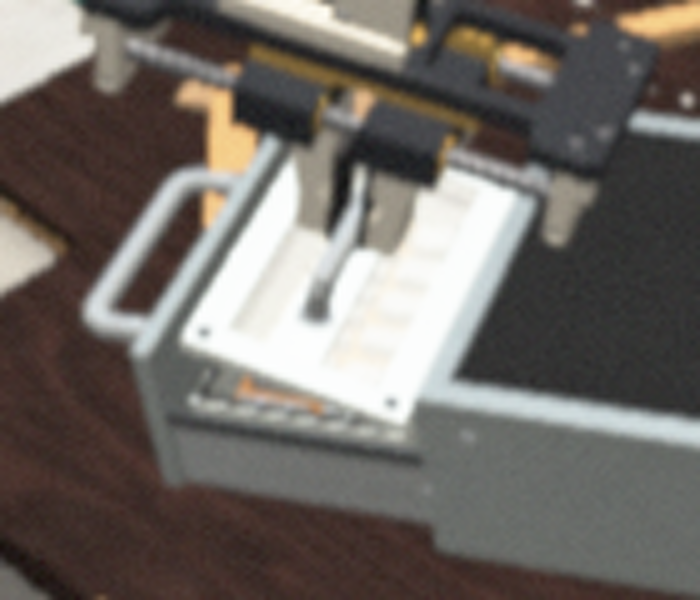

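```bash
python3 -c "
from h import *
from scipy.optimize import least_squares
e=np.array([.454,-.891,0]);l=np.array([.891,.454,0]);h0=np.array([.4177,.2152,0])+.05*e
def pt(s,th,r,la): # on top face of lid, 4mm above axis plane
  x,z=-r,.004; return h0+e*(s+x*np.cos(th)+z*np.sin(th))+l*la+[0,0,.0495-x*np.sin(th)+z*np.cos(th)]
obs=[((182,344),.09),((405,418),.0)]
f=lambda v:np.concatenate([(proj('s5',pt(v[0],v[1],r,-.073))-[110,130])*5-np.array(o) for o,r in obs])
q=least_squares(f,[0,.3]);print(q.x,q.fun.round(1))
for th in(.25,.3,.33,.36):print(th,((proj('s5',pt(0,th,.09,-.073))-[110,130])*5).round(1),((proj('s5',pt(0,th,0,-.073))-[110,130])*5).round(1))
"
```

```text
[0.01084821 0.26982294] [-3.1 -0.2  1.4  9.8]
0.25 [151.4 342.2] [378.9 422.9]
0.3 [152.7 334.4] [379.4 423.1]
0.33 [153.8 329.9] [379.7 423.3]
0.36 [155.1 325.4] [380.  423.4]
```

```bash
python3 -c "
from h import *
e=np.array([.454,-.891,0]);l=np.array([.891,.454,0]);h0=np.array([.4177,.2152,0])
P=lambda x,y,z:atz('s5',110+x/5,130+y/5,z)-h0
for n,u,z in(('drawer bar mid',(135,245),.052),('drawer front top near corner outer',(136,350),.081),('cab top front near corner',(425,395),.086)):
  d=P(*u,z);print(n,(d@e).round(4),(d@l).round(4))
print('pulled drawer bar',(np.array([.3777,.2994,0])-h0)@e)
c=np.array([.3758,.1122,0])-h0;print('cab corner from top',c@e,c@l)
# lid front near corner: slide s, angle th assumed; solve each point along e for candidate th
for th in(.24,.27,.3,.33):
  for n,u,r,la in(('corner',(184,344),.09,-.073),('foot',(317,318),.05,-.036)):
    d=P(*u,.0495+r*np.sin(th)+.004*np.cos(th));print(th,n,'s',(d@e-(.05-r*np.cos(th)+.004*np.sin(th))).round(4),'la',(d@l-la).round(4))
"
```

```text
drawer bar mid -0.0822 0.0012
drawer front top near corner outer -0.0365 -0.0833
cab top front near corner 0.0778 -0.0855
pulled drawer bar -0.09318220000000002
cab corner from top 0.0727504 -0.0840949
0.24 corner s 0.0119 la 0.0028
0.24 foot s 0.0106 la 0.0004
0.27 corner s 0.0127 la 0.0003
0.27 foot s 0.0109 la -0.001
0.3 corner s 0.0135 la -0.0021
0.3 foot s 0.0112 la -0.0024
0.33 corner s 0.0141 la -0.0045
0.33 foot s 0.0113 la -0.0038
```

```bash
cat > scr.py <<'E'
from h import *
import sys
k=sys.argv[1]
snap('top','t'+k);snap('scene','z'+k)
def dot(f,u,v,r=6):
    g=cv2.imread(f'pics/{f}.png',0).astype(float);u0,v0=int(round(u)),int(round(v))
    w=g[v0-r:v0+r+1,u0-r:u0+r+1];b=np.median(w[w>np.percentile(w,50)]);y,x=np.mgrid[-r:r+1,-r:r+1]
    bh=cv2.morphologyEx(w.astype(np.uint8),cv2.MORPH_BLACKHAT,np.ones((5,5),np.uint8)).astype(float)
    j=np.unravel_index(np.argmax(bh*np.exp(-(x*x+y*y)/30)),bh.shape)
    m=bh*(np.hypot(x-x[j],y-y[j])<2.3);return u0+(m*x).sum()/m.sum(),v0+(m*y).sum()/m.sum(),bh[j]
def tri(a,b,A,B):
    o1,d1=ray(A,*a[:2]);o2,d2=ray(B,*b[:2]);q=np.linalg.lstsq(np.c_[d1,-d2],o2-o1,rcond=None)[0]
    p,r=o1+q[0]*d1,o2+q[1]*d2;return (p+r)/2,np.linalg.norm(p-r)
S={'front':dot('z'+k,110+205/5,130+330/5,4),'back':dot('z'+k,110+392/5,130+402/5,4)}
res={}
for n,s in S.items():
    best=None
    h=.054+(.026 if n=='front' else .002)
    p=proj('t'+k,atz('z'+k,*s[:2],h));t=dot('t'+k,*p,6)
    P,gap=tri(t,s,'t'+k,'z'+k);res[n]=P;print(n,np.round(s,1),np.round(p,1),np.round(t,1),P.round(4),gap.round(4))
d=res['front']-res['back'];print('len',np.linalg.norm(d),'angle',np.arctan2(d[2],np.hypot(d[0],d[1])));print(ctrl.get_obs()['force'],ctrl.get_obs()['clock'])
E
python3 scr.py a; python3 - <<'E'
from h import *
# closed-lid dots in top3 for spacing
for u,v in((80+278/3.5,130+548/3.5),(80+410/3.5,130+497/3.5)):print(atz('top3',u-.3,v-.3,.0535))
E
```

```text
front [150.4 196.   73. ] [164.8 284.2] [164.5 282.3 130. ] [0.3529 0.2034 0.077 ] 0.0021
back [187.7 210.1  76. ] [202.8 270.3] [203.3 269.3 132. ] [0.3859 0.1408 0.0552] 0.0017
len 0.07405130510834873 angle 0.2978474181067771
[ 6.40609754  0.21801665 -7.47700221] 10.5
[0.3462234  0.21700933 0.0535    ]
[0.38100182 0.15176921 0.0535    ]
```

The screws on the lid triangulate to 0.30 rad. The drawer has crept in about 9 mm, because the tool is really about 29 mm shorter than its frame says and tilting it shifts the grip. I'll drag the drawer back out by the lid and raise the lid slightly.

Converted, -0.86 cm is -0.0344, -0.82 cm is -0.0328.

Request:
send_rows([
  [[0,-0.004,0,0,0,0],[0,-0.01,0.0008,0,0,0],[0,-0.016,0.0012,0,0,0],[0,-0.022,0.0016,0,0,0],[0,-0.028,0.002,0,0,0],[0,-0.0328,0.0024,0,0,0],[0,-0.0344,0.0024,0,0,0],[0,-0.0344,0.0024,0,0,0]],
])

```text
clock: 11.17
tool_pos: [0.4175, 0.2156, 0.0486]
orientation: [-166.9, -0.0, 27.1]
force: [5.8, 1.3, -9.5]
opening: 0.0089
gripper_force: 30.0
```

Request:
send_rows([
  [[0,0,0,0,0,0],[0,0,0,0,0,0],[0,0,0,0,0,0],[0,0,0,0,0,0],[0,0,0,0,0,0],[0,0,0,0,0,0]],
])

```text
clock: 11.67
tool_pos: [0.4175, 0.2156, 0.0486]
orientation: [-166.9, -0.0, 27.1]
force: [5.9, 0.4, -9.0]
opening: 0.009
gripper_force: 30.0
```

```bash
sed -i "s#110+205/5,130+330/5,4#110+175/5,130+325/5,6#;s#110+392/5,130+402/5,4#110+365/5,130+399/5,6#" scr.py; python3 scr.py b
```

```text
front [145.8 194.5  67. ] [159.2 285.1] [159.5 284.  134. ] [0.3488 0.2114 0.0788] 0.0017
back [182.7 209.3  69. ] [197.8 272.2] [198.4 271.2 131. ] [0.3814 0.1493 0.0553] 0.0021
len 0.07392379649819293 angle 0.3236547398399866
[ 5.86891872  0.52073714 -9.1470628 ] 11.7667
```

```bash
python3 -c "
from h import *
o=ctrl.get_obs();print(np.abs(o['qvel']).max(),o['tool_pos'],o['gripper_force']);print(ctrl.close_job())"
```

```text
0.12687532422247352 [0.41748824 0.21558253 0.048613  ] 29.965487122535706
the job is handed in; nothing more can be done
None
```

Job handed in: the drawer is out about 0.12 m, with the whole box clear of the cabinet, and the arm is holding the lid by its handle at rest, its front edge about 29 mm up (0.32 rad measured); nothing else on the bench was touched on purpose.

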